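Show a press roller's bearing end to the inspection camera

TASK

The black press roller lies in the V-block of the small service stand, with the dust brush left lying across the wire rests above it. First lay the brush gently down flat on the table, off the stand; then take the roller out and hold it up to the inspection camera with its red-banded, brass-bushed end facing the lens square on, centred in the view and 10 cm from the glass. Finish while still holding the roller motionless there; do not drop anything, bump the camera or disturb the other things on the table.

Things in the scene. Friction and masses are not known exactly. Their poses are not given: they have to be found in the camera images.
- stand: Fixed service stand; place and yaw vary. Base plate 130 (x) x 70 (y) x 6 mm, origin under its centre on the table, z up. V-block in the middle: 40 mm along x, sides at 45 degrees, 32 mm wide over all, top edges 26 mm up; holds the roller along x. At x = +-54 mm wire arches (6 mm wire): uprights at y = +-27 mm, 79 mm high; level cross wires, tops 66 mm above the table, are the brush rests.
- roller: Press roller, loose, about 0.12 kg: plain black cylinder 36 mm in diameter, 56 mm long; origin at its very centre, x along its axis to the end with the red band. Lies in the V-block, axis level, 38 mm above the table, x along the stand's x (pointing away from the robot, up to about 60 degrees to either side).
- roller_face (a point): Centre of the roller's end face on the red-banded side (x = +28 mm in the roller): white ring with a brass bush and a dark hole. This face is to look into the lens.
- roller_plain_end (a point): Centre of the roller's other end face, plain grey (x = -28 mm in the roller).
- dust_brush: Flat brush, brown handle, 164 mm long (y), 12 mm thick, 0.05 kg, loose; origin on its underside at mid length. Bristles y = -73 to -11 mm (40 mm wide), white ferrule -13 to +20 mm (36 wide, 10 thick), handle to +82 mm (20 wide). Lies across the rests right above the roller, underside 66 mm up, handle to the stand's +x end. Balances near its origin; grip the ferrule there. Room for it: the bare table round x 0.42, y 0.07 m.
- camera_pillar: Fixed stand of the inspection camera, place and yaw vary: grey base 120 x 110 x 14 mm, origin at the centre of its underside on the table; steel pillar 20 mm thick, 0.37 m high, on the origin. The camera looks to its -x side. (Mind the taping machine's tape reel, which hangs over the table at x = 0.53, y = -0.06 to 0.11 m, from 0.47 m up.)
- camera: Inspection camera head on the pillar: white box 52 x 44 x 44 mm with a black lens barrel 38 mm across. Origin at the centre of the lens glass, 0.30 m above the table, 70 mm from the pillar's axis; it looks along its own -x, roughly towards the robot and 30 degrees below level. Own y is level; own x points back into the camera.
- focus (a point): The point on the camera's line of sight 100 mm in front of the lens glass (about 0.25 m above the table): here the centre of the roller's red-banded end face belongs.
- clear_tape: Small roll of clear tape lying flat, 54 mm across, 18 mm high, origin at the centre of its underside. Bystander.
- thumb_wax: Round white lidded pot, 49 mm across, 22 mm high, origin at the centre of its underside. Bystander.
- spare_roller: White flanged guide roller standing on end, 37 mm across, 34 mm high, origin at the centre of its underside. Bystander.
- oiler: Yellow dropper oil bottle standing, 35 mm across, 105 mm high, origin at the centre of its underside. Bystander.

How it is judged:
By the outcome, as a careful person would: the job done as asked, in the order asked, and still so for the second after the job is handed in, while the arm keeps its last pose, push and grip.
It also fails if it takes over 48 s, if anything falls off the work surface, if the arm or the gripper's body presses on something with over 40 N, if the wrist force passes 120 N, or if a joint passes its speed limit or range.

ROBOT

A 6-joint arm with a two-finger parallel gripper is mounted at the origin on a cart in front of the work surface, level with it; the furniture and walls round the work are solid. World frame = base frame: x ahead of the robot, y to its left, z up, the work surface at z = 0. Lengths are in m, angles in rad, forces in N, time in s.
With the tool pointing down it reaches from about 0.3 to 0.875 m from the base axis. Payload 6.4 kg.
Tool frame: the origin (TCP) lies midway between the tips of the shut fingers; the grasp point (between the pads) lies 19 mm behind it (robot.grasp_offset is the z of the grasp point in the tool frame, in m); z points along the fingers, y is the line along which they close (so a half turn about z gives the same grasp; the last joint's range is limited). The gripper opens to 85 mm and grips with 20 to 120 N. Pads are 22 mm wide; open, the fingers measure 114 mm over their backs; the gripper's body (76 mm by 85 mm) begins 54 mm behind the grasp point. The pads swing forward as they close: fully open they stand 13 mm farther back than shut.
Start: joints at [-1.435, 0.181, 1.607, -0, 1.354, -0.206], TCP at [0.193, -0.542, 0.231] pointing down, gripper open.
Joint ranges: [-2.99, 2.99], [-0.89, 2.07], [0.3, 2.58], [-1.14, 4.28], [0, 2.63], [-3.12, 3.12]. Speed limits (rad/s): [2.57, 2.57, 3.01, 3.14, 3.14, 3.14].

INTERFACE

Orientations are given as a unit quaternion [x, y, z, w].
In Python, from workcell import robot gives the robot as it stands.
- The arm moves only by the shell command python3 -m jog 'ROWS' [FORCE]. ROWS is JSON, a list of rows, each an object of numbers: "grip": the closure, from -1 (fully open) to 1 (shut); "dx", "dy", "dz": the shift along the tool's x, y, z in m; "ax", "ay", "az": the turn, a rotation vector about the tool's x, y, z in degrees. A call has 1 to 5 rows; each row shifts and turns the commanded pose from where the row before left it, along the tool's axes as they then stand; what a row does not reach is not made up. A row lasts 1/8 s, in which the tool goes at most 62.5 mm and 10.7 degrees, less where a joint would pass 70% of its speed; a pose out of reach is approached as far as the arm can. A call with a gripper value outside its range is refused whole. The fingers move at their own pace and stop on an object; FORCE is the grip in N (left out, the last holds). Time passes only in rows, so rows that do not move let the fingers close. It gives the time, the measured TCP pose, the force, the opening and the grip force at its end, in the units of the state.
- robot.observe(): the state, without advancing time (a new reading comes with each control period).
- robot.read_camera(name): name is "side" or "top"; returns (picture, depth): 400x640x3 uint8, red, green, blue; 400x640 float32, m along the optical axis (not along the pixel's ray), 0 where there is no reading.
- robot.get_calibration(name): a dict with "camera_matrix" (3x3 intrinsics, pixels), "pose" (4x4, takes a point from camera to world coordinates). Camera axes: x right, y up, looking along -z (the intrinsics and any distortion apply to the point x, -y, -z); pixel columns grow to the right and rows downward; lengths in m; the calibration is good to about 2 mm. A picture is of the moment at which its call begins. get_calibration takes no time and is no camera call.
- robot.hand_in(): hands the job in; it is judged then, once.
The state is a dict: "time_s": time; "q": joint angles; "qvel": joint speeds; "joint_efforts": joint torques, N m; "position": TCP position; "orientation": TCP orientation; "force": force on the tool from outside, world axes, zero at the start; "wrist_torque": the same for the moment, N m; "gripper_width": finger opening in m; "gripper_force": force on a finger pad.
Only numpy, scipy, OpenCV 4.12 (cv2) and the standard library are available. Lean on these libraries where they do the work, as an engineer would, in place of code of your own. Each camera call takes 0.05 s, during which the arm holds its last target. There are 200 camera calls.

## Working session

There is one attempt and no reset: what is moved stays moved. The work goes in short steps, Python scripts to look and compute and a shell command to move; the robot and the scene stay as the last step left them, time stands still between calls to the robot, and variables do not carry over. Pictures are saved under pics/ and viewed, at most 13 in all, crops included, and the job is handed in when it is done.

```bash
mkdir -p pics; ls; python3 - <<'E'
from workcell import robot
import cv2,numpy as np
for n in("side","top"):
    p,d=robot.read_camera(n);np.savez(f'{n}0.npz',p=p,d=d)
    cv2.imwrite(f'pics/{n}0.png',p[:,:,::-1]);c=robot.get_calibration(n);print({k:np.round(v,4).tolist() if not isinstance(v,str) else v for k,v in c.items()})
print(robot.observe(),robot.grasp_offset)
E
```

```text
pics
{'camera_matrix': [[456.5263, 0.0, 321.7426], [0.0, 456.5263, 193.0891], [0.0, 0.0, 1.0]], 'pose': [[-0.9259, 0.2406, -0.2913, 0.2635], [-0.3775, -0.6182, 0.6894, 0.6775], [-0.0142, 0.7483, 0.6632, 0.8829], [0.0, 0.0, 0.0, 1.0]]}
{'camera_matrix': [[410.5508, 0.0, 327.8993], [0.0, 410.5508, 196.2377], [0.0, 0.0, 1.0]], 'pose': [[-0.0101, 0.9905, -0.1373, 0.4401], [-0.9999, -0.011, -0.0054, -0.0314], [-0.0068, 0.1373, 0.9905, 1.1745], [0.0, 0.0, 0.0, 1.0]]}
{'time_s': 0.1, 'q': array([-1.43529670e+00,  1.81458557e-01,  1.60789104e+00, -3.44399885e-05,
        1.35379092e+00, -2.06285741e-01]), 'qvel': array([ 0.00028101, -0.00125438, -0.00323761, -0.00156546, -0.00080044,
        0.00122337]), 'joint_efforts': array([ 1.26729028e-04, -4.45882308e+01, -3.52239382e+01, -1.89995385e-04,
        4.07593354e-03,  3.38127597e-05]), 'position': array([ 0.19266935, -0.54124337,  0.23048704]), 'orientation': array([ 9.85432420e-01,  1.70065712e-01,  1.05833535e-05, -7.74041524e-04]), 'force': array([ 0.53378628,  0.62061799, -0.28027137]), 'wrist_torque': array([-0.00197195,  0.04422313, -0.02017642]), 'gripper_force': 0.0, 'gripper_width': 0.08551053117665189} -0.0187
```

View pics/side0.png

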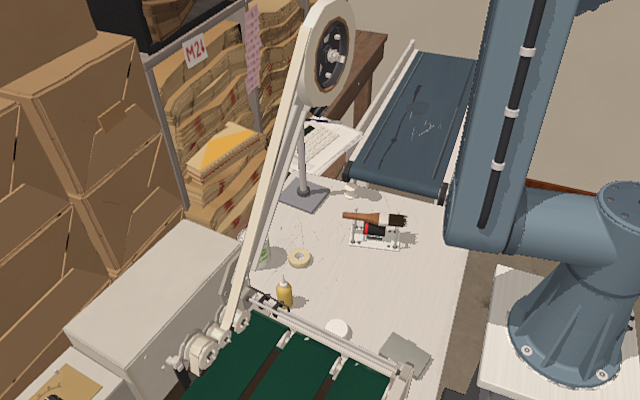

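View pics/top0.png

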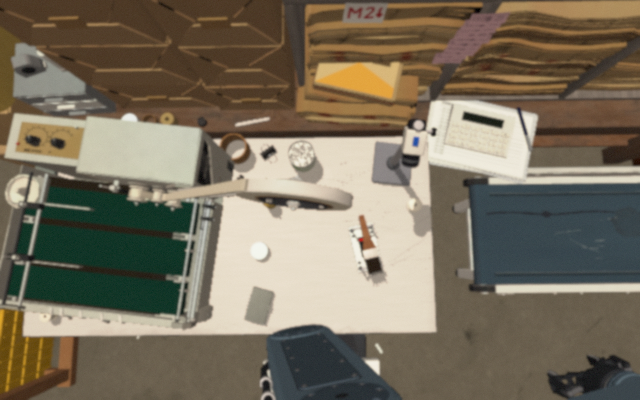

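```bash
python3 - <<'E'
import cv2,numpy as np
t=np.load('top0.npz')['p'];s=np.load('side0.npz')['p']
a=cv2.resize(t[110:290,340:440],None,fx=3.3,fy=3.3,interpolation=cv2.INTER_CUBIC)
b=cv2.resize(s[100:260,265:425],(450,450),interpolation=cv2.INTER_CUBIC)
c=np.zeros((600,790,3),np.uint8);c[:a.shape[0],:a.shape[1]]=a;c[:450,335:785]=b
cv2.imwrite('pics/z1.png',c[:,:,::-1])
E
cat > h.py <<'E'
import numpy as np,cv2
from workcell import robot
class Cam:
    def __init__(s,n):
        c=robot.get_calibration(n);s.K=np.array(c['camera_matrix']);s.T=np.array(c['pose']);s.o=s.T[:3,3]
        s.dist=c.get('distortion')
    def ray(s,u,v):
        d=np.linalg.inv(s.K)@[u,v,1];return s.T[:3,:3]@[d[0],-d[1],-d[2]]
    def plane(s,u,v,z):
        d=s.ray(u,v);return s.o+d*(z-s.o[2])/d[2]
    def depth(s,u,v,d): return s.o+s.ray(u,v)*d
    def cloud(s,D):
        v,u=np.mgrid[:400,:640];d=np.stack([u,v,np.ones_like(u)],-1)@np.linalg.inv(s.K).T
        return s.o+(d*[1,-1,-1]@s.T[:3,:3].T)*D[...,None]
    def px(s,P):
        p=s.T[:3,:3].T@(np.asarray(P)-s.o)*[1,-1,-1];q=s.K@p;return q[:2]/q[2]
def tri(r):
    A=0;b=0
    for o,d in r:
        d=d/np.linalg.norm(d);M=np.eye(3)-np.outer(d,d);A=A+M;b=b+M@o
    x=np.linalg.solve(A,b);return x,[np.linalg.norm((np.eye(3)-np.outer(d,d)/(d@d))@(x-o)) for o,d in r]
E
```

```text
(no output)
```

View pics/z1.png

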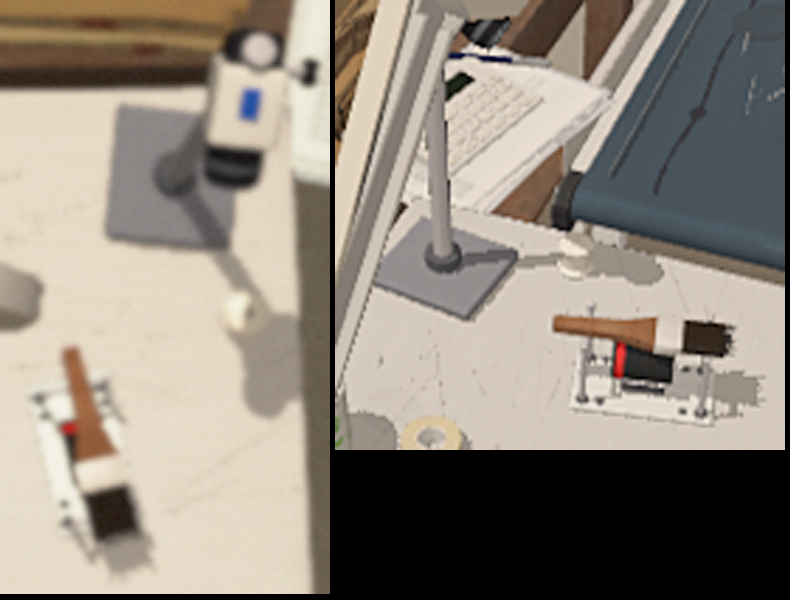

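```bash
python3 - <<'E'
from h import *
for n,(r0,r1,c0,c1),(b0,b1,b2,b3) in(("top",(205,285,340,390),(140,190,368,412)),("side",(200,255,335,412),(172,218,275,332))):
    C=Cam(n);f=np.load(n+'0.npz');p=f['p'];P=C.cloud(f['d']);hsv=cv2.cvtColor(p,cv2.COLOR_RGB2HSV).astype(int)
    def rep(name,m,z,box):
        M=np.zeros((400,640),np.uint8);M[box[0]:box[1],box[2]:box[3]]=m[box[0]:box[1],box[2]:box[3]]
        k,L,S,ce=cv2.connectedComponentsWithStats(M)
        if k<2:print(n,name,'none');return
        i=1+S[1:,4].argmax();v,u=np.where(L==i)
        X=np.array([C.plane(a,b,z) for a,b in zip(u,v)])[:,:2].astype(np.float32)
        R=cv2.minAreaRect(X);print(n,name,S[i,4],'px',ce[i].round(1),'rect c',np.round(R[0],4),'sz',np.round(R[1],4),'ang',round(R[2],1),'cen',X.mean(0).round(4),'depthmed',np.median(P[v,u],0).round(3),'z5-95',np.percentile(P[v,u,2],[5,95]).round(3))
    H,S,V=hsv[...,0],hsv[...,1],hsv[...,2]
    b=(r0,r1,c0,c1)
    z=P[...,2]
    rep('brush(z)',(z>.06)&(z<.09),.075,b)
    rep('handle',(H>3)&(H<18)&(S>90)&(z>.06),.075,b)
    rep('red',((H<4)|(H>174))&(S>150),.05,b)
    rep('black',(V<60)&(z<.062)&(z>.03),.05,b)
    rep('bristle',(V<75)&(z>.062),.075,b)
    rep('greybase',(V<150)&(V>80)&(S<40)&(z<.03),.014,(b0,b1,b2,b3))
    rep('plate',(z>.003)&(z<.02),.006,b)
C=Cam('top');f=np.load('top0.npz');P=C.cloud(f['d'])[105:175,385:440].reshape(-1,3)
m=(P[:,2]>.2)&(P[:,2]<.42);print(m.sum());Q=P[m]
for lo in np.arange(.24,.4,.02):
    q=Q[(Q[:,2]>=lo)&(Q[:,2]<lo+.02)]
    if len(q):print(round(lo,2),len(q),q.mean(0).round(3),q.min(0).round(3),q.max(0).round(3))
E
```

```text
top brush(z) 704 px [368.3 248.9] rect c [ 0.4607 -0.1265] sz [0.163  0.0598] ang 12.7 cen [ 0.4504 -0.1313] depthmed [ 0.445 -0.13   0.076] z5-95 [0.068 0.08 ]
top handle 228 px [365.3 235.1] rect c [ 0.4931 -0.1174] sz [0.0891 0.0318] ang 19.1 cen [ 0.4869 -0.1242] depthmed [ 0.482 -0.123  0.076] z5-95 [0.073 0.08 ]
top red 10 px [360.4 239.7] rect c [ 0.4752 -0.1126] sz [0.0072 0.0073] ang 25.8 cen [ 0.4755 -0.1126] depthmed [ 0.475 -0.113  0.053] z5-95 [0.05  0.054]
top black 2 px [361.  243.5] rect c [ 0.4652 -0.114 ] sz [0.0027 0.    ] ang 178.8 cen [ 0.4652 -0.114 ] depthmed [ 0.465 -0.114  0.052] z5-95 [0.052 0.053]
top bristle 156 px [373.4 265.1] rect c [ 0.4079 -0.1437] sz [0.0342 0.0312] ang 10.6 cen [ 0.4077 -0.1437] depthmed [ 0.408 -0.143  0.076] z5-95 [0.072 0.08 ]
top greybase 1061 px [389.  167.1] rect c [ 0.6911 -0.2116] sz [0.1069 0.1202] ang 82.0 cen [ 0.6839 -0.2017] depthmed [ 0.675 -0.197  0.014] z5-95 [0.01  0.018]
top plate 342 px [356.6 248.4] rect c [ 0.4502 -0.1068] sz [0.132  0.0373] ang 10.6 cen [ 0.4527 -0.1046] depthmed [ 0.454 -0.105  0.006] z5-95 [0
[... 745 characters left out ...]
067 -0.1362] depthmed [ 0.407 -0.138  0.074] z5-95 [0.07  0.076]
side greybase 833 px [305.1 196.3] rect c [ 0.6889 -0.201 ] sz [0.1136 0.126 ] ang 82.9 cen [ 0.6845 -0.1965] depthmed [ 0.68  -0.195  0.012] z5-95 [0.004 0.024]
side plate 488 px [374.7 240.1] rect c [ 0.458  -0.1197] sz [0.1279 0.0742] ang 16.5 cen [ 0.4519 -0.1142] depthmed [ 0.448 -0.113  0.005] z5-95 [0.003 0.011]
1088
0.3 104 [ 0.636 -0.197  0.315] [ 0.62  -0.223  0.305] [ 0.698 -0.184  0.32 ]
0.32 301 [ 0.651 -0.205  0.331] [ 0.623 -0.251  0.32 ] [ 0.711 -0.183  0.34 ]
0.34 589 [ 0.677 -0.21   0.351] [ 0.646 -0.254  0.34 ] [ 0.713 -0.184  0.36 ]
0.36 89 [ 0.694 -0.21   0.367] [ 0.681 -0.222  0.36 ] [ 0.707 -0.201  0.373]
```

```bash
cat >> h.py <<'E'
from scipy.spatial.transform import Rotation as R
def goto(pos,x,z):
    """tool-frame shift and turn left to reach TCP pos, tool x, tool z"""
    s=robot.observe();r=R.from_quat(s['orientation']);z=np.array(z,float)/np.linalg.norm(z)
    x=np.array(x,float);x-=z*(x@z);x/=np.linalg.norm(x)
    t=R.from_matrix(np.stack([x,np.cross(z,x),z],1))
    print('t',round(s['time_s'],2),'pos',s['position'].round(4),'shift',(r.inv().apply(np.array(pos)-s['position'])*1000).round(1),'turn',(r.inv()*t).as_rotvec(degrees=True).round(2),'F',s['force'].round(1),'w',round(s['gripper_width'],4),'q',s['q'].round(2))
E
python3 - <<'E'
from h import *
for n,L in(('top',[(260,251),(301,153)]),('side',[(299,258),(284,293),(337,328),(348,190)])):
    C=Cam(n);P=C.cloud(np.load(n+'0.npz')['d'])
    for u,v in L: print(n,u,v,P[v,u].round(3))
# anything above table near the drop zone
for n in('top','side'):
    P=Cam(n).cloud(np.load(n+'0.npz')['d']).reshape(-1,3);m=(P[:,2]>.01)&(P[:,2]<.4)&(P[:,0]>.3)&(P[:,0]<.53)&(P[:,1]>-.03)&(P[:,1]<.2);Q=P[m];print(n,len(Q),Q.min(0).round(3) if len(Q) else '',Q.max(0).round(3) if len(Q) else '')
E
python3 -m jog '[{"dx":0.038,"dy":-0.03,"az":2},{"dx":0.038,"dy":-0.03,"az":2},{"dx":0.038,"dy":-0.03,"az":2},{"dx":0.038,"dy":-0.028},{"dx":0.038,"dy":-0.028}]'
python3 -c "
from h import *;goto([.448,-.130,.13],[.971,.239,0],[0,0,-1])"
```

```text
top 260 251 [0.448 0.165 0.023]
top 301 153 [0.714 0.047 0.073]
side 299 258 [ 0.612  0.008 -0.   ]
side 284 293 [0.578 0.156 0.059]
side 337 328 [0.447 0.173 0.023]
side 348 190 [ 0.574 -0.248  0.031]
top 612 [0.3   0.131 0.011] [0.473 0.2   0.029]
side 882 [0.3   0.134 0.011] [0.474 0.199 0.026]
t 0.1 pos [ 0.1927 -0.5412  0.2305] shift [ 378.4 -301.7  101.1] turn [-0.09 -0.01  5.76] F [ 0.5  0.6 -0.3] w 0.0855 q [-1.44  0.18  1.61 -0.    1.35 -0.21]invalid input at $[0]: expected keys grip, dx, dy, dz, ax, ay, az
```

```bash

python3 -m jog '[{"grip":-1,"dx":0.038,"dy":-0.03,"dz":0.01,"ax":0,"ay":0,"az":2},{"grip":-1,"dx":0.038,"dy":-0.03,"dz":0.01,"ax":0,"ay":0,"az":2},{"grip":-1,"dx":0.038,"dy":-0.03,"dz":0.01,"ax":0,"ay":0,"az":2},{"grip":-1,"dx":0.038,"dy":-0.03,"dz":0.01,"ax":0,"ay":0,"az":0},{"grip":-1,"dx":0.038,"dy":-0.03,"dz":0.01,"ax":0,"ay":0,"az":0}]'
python3 -c "
from h import *;goto([.448,-.130,.13],[.971,.239,0],[0,0,-1])"
```

```text
time_s: 0.72
position: [0.3346, -0.3439, 0.1808]
orientation: [0.993, 0.118, -0.0, -0.0]
force: [0.6, -0.4, -0.2]
gripper_width: 0.0855
gripper_force: 0.0
t 0.72 pos [ 0.3346 -0.3439  0.1808] shift [ 160.4 -181.3   50.8] turn [-0.02  0.   -0.27] F [ 0.6 -0.4 -0.2] w 0.0855 q [-1.05  0.02  1.89  0.    1.23  0.29]
```

```bash

python3 -m jog '[{"grip":-0.4,"dx":0.04,"dy":-0.045,"dz":0.01,"ax":0,"ay":0,"az":0},{"grip":-0.4,"dx":0.04,"dy":-0.045,"dz":0.01,"ax":0,"ay":0,"az":0},{"grip":-0.4,"dx":0.04,"dy":-0.045,"dz":0.01,"ax":0,"ay":0,"az":0},{"grip":-0.4,"dx":0.04,"dy":-0.046,"dz":0.01,"ax":0,"ay":0,"az":0},{"grip":-0.4,"dx":0,"dy":0,"dz":0,"ax":0,"ay":0,"az":0}]'
python3 - <<'E'
from h import *;goto([.448,-.130,.066],[.971,.239,0],[0,0,-1])
for n in("side","top"):
    p,d=robot.read_camera(n);np.savez(f'{n}1.npz',p=p,d=d)
a=np.load('side1.npz')['p'][150:270,330:450];b=np.load('top1.npz')['p'][180:300,310:430]
cv2.imwrite('pics/z2.png',cv2.resize(np.hstack([a,b]),(800,400),interpolation=cv2.INTER_CUBIC)[:,:,::-1])
E
```

```text
time_s: 1.35
position: [0.4472, -0.1275, 0.1401]
orientation: [0.993, 0.122, -0.001, -0.001]
force: [-1.0, -0.8, 0.1]
gripper_width: 0.0596
gripper_force: 0.0
t 1.35 pos [ 0.4472 -0.1275  0.1401] shift [ 0.2  2.8 74.1] turn [-0.14  0.08  0.13] F [-1.  -0.8  0.1] w 0.0596 q [-0.53  0.04  1.96  0.    1.14  0.79]
```

View pics/z2.png

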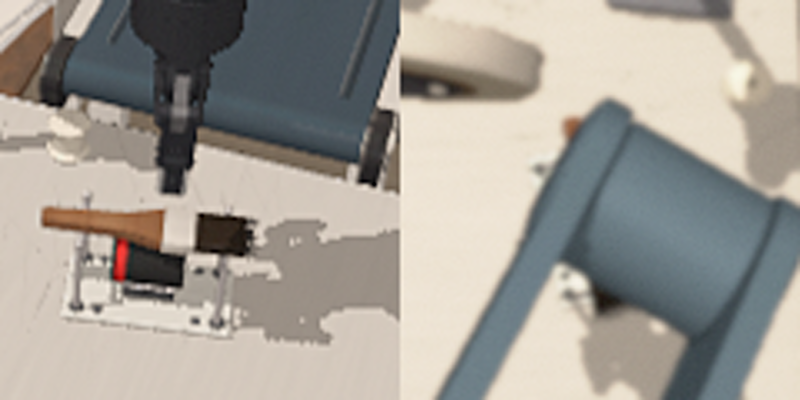

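```bash

python3 -m jog '[{"grip":-0.4,"dx":0,"dy":0.003,"dz":0.025,"ax":0,"ay":0,"az":0},{"grip":-0.4,"dx":0,"dy":0,"dz":0.025,"ax":0,"ay":0,"az":0},{"grip":-0.4,"dx":0,"dy":0,"dz":0.015,"ax":0,"ay":0,"az":0},{"grip":-0.4,"dx":0,"dy":0,"dz":0.01,"ax":0,"ay":0,"az":0},{"grip":-0.4,"dx":0,"dy":0,"dz":0,"ax":0,"ay":0,"az":0}]'
python3 - <<'E'
from h import *;goto([.448,-.130,.065],[.971,.239,0],[0,0,-1])
p,d=robot.read_camera("side")
a=p[180:260,330:430]
cv2.imwrite('pics/z3.png',cv2.resize(a,(700,560),interpolation=cv2.INTER_CUBIC)[:,:,::-1])
E
```

```text
time_s: 2.08
position: [0.4473, -0.1352, 0.066]
orientation: [0.993, 0.118, -0.0, -0.0]
force: [0.3, 0.1, 0.5]
gripper_width: 0.0596
gripper_force: 0.0
t 2.08 pos [ 0.4473 -0.1352  0.066 ] shift [ 1.8 -4.9  1. ] turn [-0.04  0.04 -0.3 ] F [0.3 0.1 0.5] w 0.0596 q [-0.55  0.17  2.   -0.    0.97  0.79]
```

View pics/z3.png

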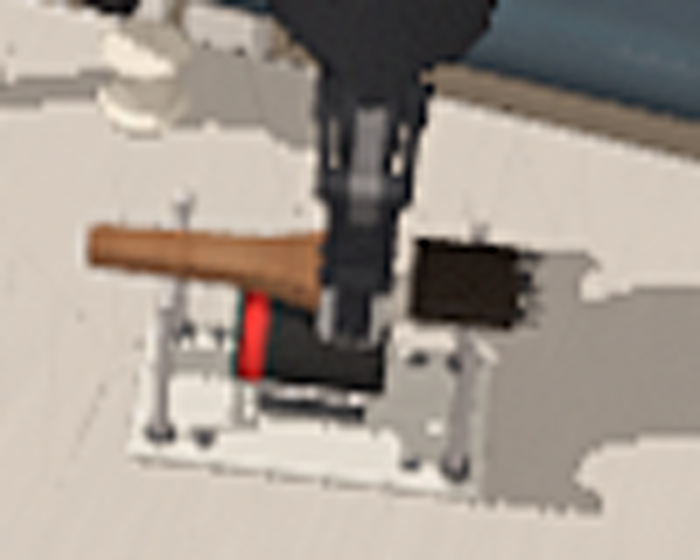

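```bash

python3 -m jog '[{"grip":-0.4,"dx":0.001,"dy":-0.005,"dz":0.001,"ax":0,"ay":0,"az":0},{"grip":1,"dx":0,"dy":0,"dz":0,"ax":0,"ay":0,"az":0},{"grip":1,"dx":0,"dy":0,"dz":0,"ax":0,"ay":0,"az":0},{"grip":1,"dx":0,"dy":0,"dz":0,"ax":0,"ay":0,"az":0},{"grip":1,"dx":0,"dy":0,"dz":0,"ax":0,"ay":0,"az":0}]' 30
python3 -m jog '[{"grip":1,"dx":0,"dy":0,"dz":0,"ax":0,"ay":0,"az":0},{"grip":1,"dx":0,"dy":0,"dz":-0.01,"ax":0,"ay":0,"az":0},{"grip":1,"dx":0,"dy":0,"dz":-0.02,"ax":0,"ay":0,"az":0},{"grip":1,"dx":0,"dy":0,"dz":-0.02,"ax":0,"ay":0,"az":0},{"grip":1,"dx":0,"dy":0,"dz":-0.02,"ax":0,"ay":0,"az":0}]'
python3 - <<'E'
from h import *;goto([.42,.065,.14],[.971,.239,0],[0,0,-1])
p,d=robot.read_camera("side")
a=p[160:260,330:450]
cv2.imwrite('pics/z4.png',cv2.resize(a,(600,500),interpolation=cv2.INTER_CUBIC)[:,:,::-1])
E
```

```text
time_s: 2.75
position: [0.4479, -0.1296, 0.0659]
orientation: [0.993, 0.118, 0.0, 0.0]
force: [-1.5, 2.5, 6.4]
gripper_width: 0.0391
gripper_force: 30.1
time_s: 3.38
position: [0.4475, -0.1298, 0.1363]
orientation: [0.993, 0.118, 0.0, 0.0]
force: [0.9, -0.5, -0.3]
gripper_width: 0.0388
gripper_force: 30.6
t 3.38 pos [ 0.4475 -0.1298  0.1363] shift [  19.  -195.8   -3.7] turn [ 0.02 -0.01 -0.24] F [ 0.9 -0.5 -0.3] w 0.0388 q [-0.54  0.05  1.96 -0.    1.13  0.8 ]
```

View pics/z4.png

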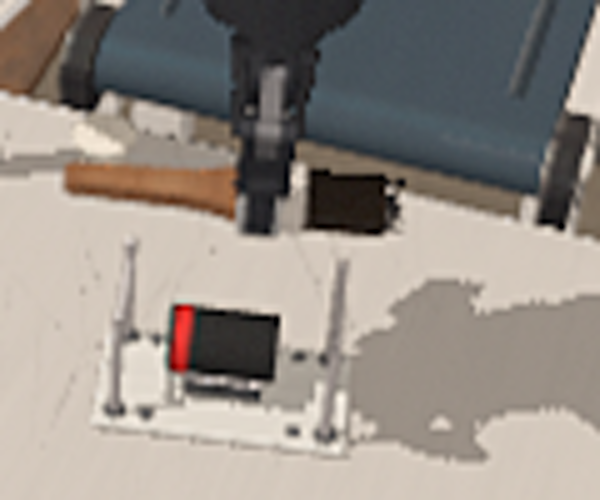

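```bash

python3 -m jog '[{"grip":1,"dx":0.004,"dy":-0.03,"dz":0,"ax":0,"ay":0,"az":0},{"grip":1,"dx":0.004,"dy":-0.045,"dz":0,"ax":0,"ay":0,"az":0},{"grip":1,"dx":0.004,"dy":-0.05,"dz":0.01,"ax":0,"ay":0,"az":0},{"grip":1,"dx":0.004,"dy":-0.045,"dz":0.02,"ax":0,"ay":0,"az":0},{"grip":1,"dx":0.003,"dy":-0.026,"dz":0.02,"ax":0,"ay":0,"az":0}]'
python3 -m jog '[{"grip":1,"dx":0,"dy":0,"dz":0.03,"ax":0,"ay":0,"az":0},{"grip":1,"dx":0,"dy":0,"dz":0.025,"ax":0,"ay":0,"az":0},{"grip":1,"dx":0,"dy":0,"dz":0.015,"ax":0,"ay":0,"az":0},{"grip":1,"dx":0,"dy":0,"dz":0.005,"ax":0,"ay":0,"az":0},{"grip":1,"dx":0,"dy":0,"dz":0,"ax":0,"ay":0,"az":0}]'
python3 - <<'E'
from h import *
goto([.42,.065,0.001],[.971,.239,0],[0,0,-1])
for n in("side","top"):
    p,d=robot.read_camera(n);np.savez(f'{n}2.npz',p=p,d=d)
C=Cam('side');f=np.load('side2.npz');P=C.cloud(f['d']);hsv=cv2.cvtColor(f['p'],cv2.COLOR_RGB2HSV).astype(int)
m=(P[...,0]>.3)&(P[...,0]<.53)&(P[...,1]>0)&(P[...,1]<.12)&(hsv[...,0]>3)&(hsv[...,0]<18)&(hsv[...,1]>90)
print('handle',m.sum(),np.median(P[m],0).round(3),np.percentile(P[m][:,2],[5,50,95]).round(4))
m=(P[...,0]>.3)&(P[...,0]<.53)&(P[...,1]>0)&(P[...,1]<.12)&(hsv[...,2]<75)&(P[...,2]<.03)
print('dark',m.sum(),np.median(P[m],0).round(3),np.percentile(P[m][:,2],[5,50,95]).round(4))
E
```

```text
time_s: 4.05
position: [0.4193, 0.0671, 0.0848]
orientation: [0.993, 0.119, 0.0, 0.0]
force: [0.5, 1.0, -0.2]
gripper_width: 0.0387
gripper_force: 30.6
time_s: 4.68
position: [0.4202, 0.0651, 0.0105]
orientation: [0.993, 0.118, 0.0, 0.0]
force: [-0.6, 0.6, -0.5]
gripper_width: 0.0391
gripper_force: 30.6
t 4.67 pos [0.4202 0.0651 0.0105] shift [-0.3  0.1  9.5] turn [ 0.01 -0.01 -0.26] F [-0.6  0.6 -0.5] w 0.0391 q [-0.13  0.21  2.11 -0.    0.82  1.21]
handle 705 [0.479 0.071 0.02 ] [0.0149 0.0196 0.6147]
dark 252 [0.38  0.06  0.018] [0.0145 0.0184 0.0214]
```

```bash

python3 -m jog '[{"grip":1,"dx":0,"dy":0,"dz":0.004,"ax":0,"ay":0,"az":0},{"grip":1,"dx":0,"dy":0,"dz":0.003,"ax":0,"ay":0,"az":0},{"grip":1,"dx":0,"dy":0,"dz":0.0015,"ax":0,"ay":0,"az":0},{"grip":1,"dx":0,"dy":0,"dz":0,"ax":0,"ay":0,"az":0}]'
python3 -c "
from h import *;goto([.42,.065,0.00],[.971,.239,0],[0,0,-1])"
```

```text
time_s: 5.28
position: [0.4198, 0.0653, 0.0016]
orientation: [0.993, 0.118, -0.0, -0.0]
force: [-0.6, -0.2, -1.0]
gripper_width: 0.0387
gripper_force: 30.6
t 5.28 pos [0.4198 0.0653 0.0016] shift [0.1 0.4 1.6] turn [-0.01  0.02 -0.24] F [-0.6 -0.2 -1. ] w 0.0387 q [-0.13  0.23  2.11  0.    0.8   1.21]
```

```bash

python3 -m jog '[{"grip":1,"dx":0,"dy":0,"dz":0.001,"ax":0,"ay":0,"az":0},{"grip":1,"dx":0,"dy":0,"dz":0.001,"ax":0,"ay":0,"az":0},{"grip":1,"dx":0,"dy":0,"dz":0,"ax":0,"ay":0,"az":0}]'
python3 -c "
from h import *;goto([.42,.065,0.00],[.971,.239,0],[0,0,-1])"
```

```text
time_s: 5.65
position: [0.42, 0.0653, 0.0002]
orientation: [0.993, 0.118, -0.0, 0.0]
force: [-2.3, -0.5, 6.7]
gripper_width: 0.0392
gripper_force: 31.2
t 5.65 pos [4.20e-01 6.53e-02 2.00e-04] shift [-0.1  0.3  0.2] turn [ 0.    0.01 -0.23] F [-2.3 -0.5  6.7] w 0.0392 q [-0.13  0.23  2.11 -0.    0.8   1.21]
```

Contact (about 7 N). Release, rise and look at the brush and the roller.

```bash

python3 -m jog '[{"grip":0.0,"dx":0,"dy":0,"dz":0,"ax":0,"ay":0,"az":0},{"grip":-0.4,"dx":0,"dy":0,"dz":0,"ax":0,"ay":0,"az":0},{"grip":-0.4,"dx":0,"dy":0,"dz":0,"ax":0,"ay":0,"az":0},{"grip":-0.4,"dx":0,"dy":0,"dz":-0.01,"ax":0,"ay":0,"az":0},{"grip":-0.4,"dx":0,"dy":0,"dz":-0.03,"ax":0,"ay":0,"az":0}]'
python3 -m jog '[{"grip":-0.4,"dx":0,"dy":0,"dz":-0.05,"ax":0,"ay":0,"az":0},{"grip":-0.4,"dx":0,"dy":0,"dz":-0.055,"ax":0,"ay":0,"az":0},{"grip":-0.4,"dx":0,"dy":0,"dz":0,"ax":0,"ay":0,"az":0}]'
cat > m.py <<'E'
from h import *
goto([.45,-.112,.1],[.979,.204,0],[0,0,-1])
for n in("side","top"):
    p,d=robot.read_camera(n);np.savez(f'{n}3.npz',p=p,d=d)
    C=Cam(n);P=C.cloud(d);hsv=cv2.cvtColor(p,cv2.COLOR_RGB2HSV).astype(int);H,S,V=np.moveaxis(hsv,2,0);X,Y,Z=np.moveaxis(P,2,0)
    reg=(X>.38)&(X<.53)&(Y>-.17)&(Y<-.06)
    for nm,m in(('red',reg&((H<5)|(H>172))&(S>140)&(Z>.03)),('black',reg&(V<70)&(Z>.03)&(Z<.065)&(S<120)),('high',reg&(Z>.052)&(Z<.06))):
        k,L,St,ce=cv2.connectedComponentsWithStats(m.astype(np.uint8))
        if k<2: print(n,nm,'none');continue
        i=1+St[1:,4].argmax();q=P[L==i];print(n,nm,St[i,4],'px',ce[i].round(1),'mean',q.mean(0).round(4),'zmax',np.percentile(q[:,2],97).round(4))
        if nm!='high':
            r=cv2.minAreaRect(q[:,:2].astype(np.float32));print('   rect',np.round(r[0],4),np.round(r[1],4),round(r[2],1))
    reg=(X>.3)&(X<.53)&(Y>0)&(Y<.12)&(Z<.05)&((V<75)|((H>3)&(H<18)&(S>90)))
    q=P[reg];print(n,'brush',len(q),q.mean(0).round(3),np.percentile(q[:,2],[3,50,97]).round(4),cv2.minAreaRect(q[:,:2].astype(np.float32)))
a=np.load('side3.npz')['p'][170:290,290:450];b=np.load('top3.npz')['p'][140:300,260:420]
cv2.imwrite('pics/z5.png',np.hstack([cv2.resize(a,(440,330),interpolation=2),cv2.resize(b,(330,330),interpolation=2)])[:,:,::-1])
E
python3 m.py
```

```text
time_s: 6.28
position: [0.4185, 0.0654, 0.0396]
orientation: [0.993, 0.118, -0.002, -0.0]
force: [0.9, -0.7, 0.1]
gripper_width: 0.0595
gripper_force: 0.0
time_s: 6.65
position: [0.4235, 0.0649, 0.1499]
orientation: [0.993, 0.118, 0.005, 0.001]
force: [0.5, 0.9, 0.7]
gripper_width: 0.0598
gripper_force: 0.0
t 6.65 pos [0.4235 0.0649 0.1499] shift [-16.4 178.   50.4] turn [ 0.2  -0.57  1.83] F [0.5 0.9 0.7] w 0.0598 q [-0.13 -0.07  2.05  0.    1.15  1.21]
side red none
side black 66 px [381.8 229.8] mean [ 0.4366 -0.118   0.0461] zmax 0.054
   rect [ 0.4385 -0.1227] [0.015  0.0268] 12.6
side high 17 px [383.  225.5] mean [ 0.4368 -0.1269  0.0533] zmax 0.0565
side brush 580 [0.427 0.071 0.008] [0.0038 0.0082 0.0113] ((0.4341210126876831, 0.07408511638641357), (0.15746432542800903, 0.03889276832342148), 14.740825653076172)
top red 43 px [364.1 239. ] mean [ 0.4771 -0.1224  0.0548] zmax 0.0591
   rect [ 0.477  -0.1226] [0.0109 0.0279] 0.9
top black 138 px [366.6 247.9] mean [ 0.453  -0.1286  0.0542] zmax 0.0588
   rect [ 0.4533 -0.1291] [0.0368 0.0271] 10.5
top high 163 px [365.8 245.7] mean [ 0.459  -0.1264  0.0553] zmax 0.0589
top brush 67 [0.489 0.08  0.011] [0.006  0.0106 0.0152] ((0.48959997296333313, 0.08071242272853851), (0.04010143131017685, 0.013444596901535988), 16.362808227539062)
```

View pics/z5.png

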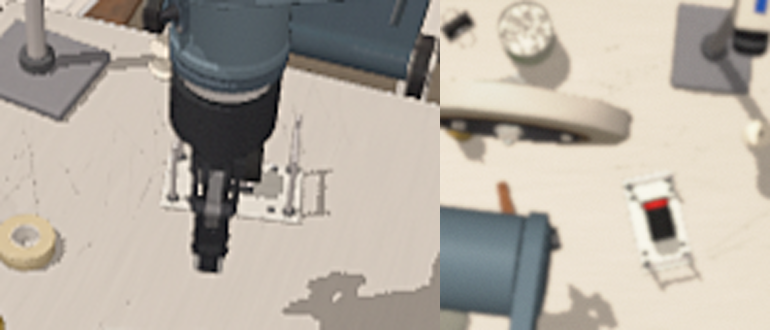

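```bash
python3 - <<'E'
from h import *
C=Cam('top');f=np.load('top3.npz');p=f['p'];P=C.cloud(f['d']);hsv=cv2.cvtColor(p,cv2.COLOR_RGB2HSV).astype(int);H,S,V=np.moveaxis(hsv,2,0);X,Y,Z=np.moveaxis(P,2,0)
reg=(X>.36)&(X<.55)&(Y>-.19)&(Y<-.05)
def rect(nm,m,z):
    k,L,St,ce=cv2.connectedComponentsWithStats(m.astype(np.uint8));i=1+St[1:,4].argmax();v,u=np.where(L==i)
    Q=np.array([C.plane(a,b,z)[:2] for a,b in zip(u,v)],np.float32);r=cv2.minAreaRect(Q);c=np.cov(Q.T);w,e=np.linalg.eigh(c);e=e[:,1]*np.sign(e[0,1])
    print(nm,len(u),np.round(r[0],4),np.round(r[1],4),round(r[2],1),'mean',Q.mean(0).round(4),'pca',np.degrees(np.arctan2(e[1],e[0])).round(1))
    return Q
rect('plate z',reg&(Z>.0035)&(Z<.08),.006)
rect('roller z',reg&(Z>.035)&(Z<.063),.05)
rect('roller col',reg&(Z>.03)&(Z<.063)&((V<80)|(((H<6)|(H>170))&(S>120))),.05)
m=reg&(V>205)
rect('white',m,.006)
# table level check
t=(X>.36)&(X<.55)&(Y>-.05)&(Y<-.02);print('table z',np.median(Z[t]).round(4))
C=Cam('side');f=np.load('side1.npz');p=f['p'];P=C.cloud(f['d']);X,Y,Z=np.moveaxis(P,2,0)
t=(X>.36)&(X<.55)&(Y>-.05)&(Y<-.02);print('table z',np.median(Z[t]).round(4))
# pillar base edges, both views: undersegmented dark grey, line angle by PCA-free minAreaRect of base at 14mm
f=np.load('side0.npz')
for n,b in(('top',(140,190,368,412)),('side',(172,218,275,332))):
    C=Cam(n);f=np.load(n+'0.npz');h=cv2.cvtColor(f['p'],cv2.COLOR_RGB2HSV).astype(int);M=np.zeros((400,640),np.uint8);sl=(slice(b[0],b[1]),slice(b[2],b[3]))
    P=C.cloud(f['d']);M[sl]=((h[...,2]<150)&(h[...,2]>80)&(h[...,1]<40)&(P[...,2]<.03)&(P[...,2]>.006))[sl]
    M=cv2.morphologyEx(M,cv2.MORPH_OPEN,np.ones((5,5)));v,u=np.where(M);Q=np.array([C.plane(a,c,.014)[:2] for a,c in zip(u,v)],np.float32);r=cv2.minAreaRect(Q);print(n,len(u),np.round(r[0],4),np.round(r[1],4),round(r[2],1))
    cv2.imwrite(f'{n}_base.png',M*255)
    a=cv2.resize(f['p'][b[0]-5:b[1]+5,b[2]-5:b[3]+5],None,fx=6,fy=6,interpolation=cv2.INTER_CUBIC);
    globals()[n]=a
H_=max(top.shape[0],side.shape[0]);o=np.zeros((H_,top.shape[1]+side.shape[1],3),np.uint8);o[:top.shape[0],:top.shape[1]]=top;o[:side.shape[0],top.shape[1]:]=side
print(o.shape,top.shape);cv2.imwrite('pics/z6.png',o[:,:,::-1])
E
```

```text
plate z 1076 [ 0.4528 -0.1275] [0.1372 0.075 ] 11.6 mean [ 0.4553 -0.1273] pca 13.3
roller z 276 [ 0.4584 -0.1261] [0.0568 0.0358] 13.0 mean [ 0.4582 -0.126 ] pca 12.2
roller col 191 [ 0.4587 -0.1274] [0.0504 0.0285] 14.0 mean [ 0.4587 -0.1275] pca 13.7
white 2744 [ 0.4554 -0.1196] [0.1881 0.1393] 0.1 mean [ 0.4556 -0.1165] pca -2.6
table z 0.6314
table z 0.4922
top 1000 [ 0.6931 -0.2113] [0.1047 0.1174] 83.5
side 343 [ 0.6724 -0.1905] [0.1304 0.0743] 40.6
(360, 726, 3) (360, 324, 3)
```

View pics/z6.png

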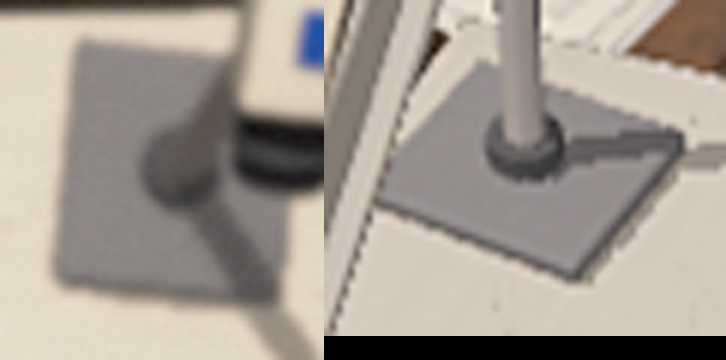

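```bash

python3 -m jog '[{"grip":-0.4,"dx":-0.002,"dy":0.035,"dz":0.002,"ax":0,"ay":0,"az":0},{"grip":-0.4,"dx":-0.002,"dy":0.045,"dz":0.002,"ax":0,"ay":0,"az":0.5},{"grip":-0.4,"dx":-0.002,"dy":0.045,"dz":0.002,"ax":0,"ay":0,"az":0},{"grip":-0.4,"dx":-0.002,"dy":0.045,"dz":0.002,"ax":0,"ay":0,"az":0},{"grip":-0.4,"dx":0,"dy":0.02,"dz":0.002,"ax":0,"ay":0,"az":0}]'
python3 -m jog '[{"grip":-0.4,"dx":0,"dy":0,"dz":0,"ax":0,"ay":0,"az":0},{"grip":-0.4,"dx":0,"dy":0,"dz":0,"ax":0,"ay":0,"az":0}]'
python3 - <<'E'
from h import *
goto([.4575,-.126,.021],[.974,.225,0],[0,0,-1])
p,d=robot.read_camera("side");np.savez('side4.npz',p=p,d=d)
T=Cam('top');S=Cam('side')
t=[T.plane(363+u/6,135+v/6,.014).round(4)[:2].tolist() for u,v in((80,45),(58,275),(278,300))]
s=[S.plane(270+(u-324)/6,167+v/6,.014).round(4)[:2].tolist() for u,v in((480,65),(577,275),(683,140),(380,190))]
print(t,s)
def yaw(a,b):return np.degrees(np.arctan2(b[1]-a[1],b[0]-a[0])).round(1)
print('top x-edge',yaw(t[1],t[0]),'y-edge',yaw(t[2],t[1]),'side x-edge',yaw(s[1],s[2]),'far/left',yaw(s[2],s[0]),yaw(s[1],s[3]))
print(S.plane(270+(527-324)/6,167+160/6,.014).round(4),T.plane(363+180/6,135+178/6,.014).round(4))
E
```

```text
time_s: 7.38
position: [0.455, -0.1229, 0.1332]
orientation: [0.994, 0.113, -0.001, -0.001]
force: [0.0, 0.6, 0.2]
gripper_width: 0.0596
gripper_force: 0.0
time_s: 7.62
position: [0.4551, -0.1201, 0.134]
orientation: [0.993, 0.114, -0.001, -0.001]
force: [1.4, 0.5, 0.6]
gripper_width: 0.0599
gripper_force: 0.0
t 7.62 pos [ 0.4551 -0.1201  0.134 ] shift [  1.2   6.5 113. ] turn [-0.1   0.08  0.11] F [1.4 0.5 0.6] w 0.0599 q [-0.51  0.06  1.95  0.    1.13  0.83]
[[0.757, -0.1673], [0.6441, -0.1538], [0.6309, -0.2583]] [[0.7428, -0.2616], [0.6388, -0.1409], [0.6279, -0.2455], [0.7483, -0.1601]]
top x-edge -6.8 y-edge 82.8 side x-edge -95.9 far/left -8.0 -9.9
[ 0.6921 -0.2049  0.014 ] [ 0.6907 -0.2136  0.014 ]
```

```bash

python3 -m jog '[{"grip":-0.4,"dx":0.001,"dy":0.0065,"dz":0.02,"ax":0,"ay":0,"az":0},{"grip":-0.4,"dx":0,"dy":0,"dz":0.03,"ax":0,"ay":0,"az":0},{"grip":-0.4,"dx":0,"dy":0,"dz":0.025,"ax":0,"ay":0,"az":0},{"grip":-0.4,"dx":0,"dy":0,"dz":0,"ax":0,"ay":0,"az":0}]'
python3 - <<'E'
from h import *
goto([.4575,-.126,.021],[.974,.225,0],[0,0,-1])
p,d=robot.read_camera("side")
cv2.imwrite('pics/z7.png',cv2.resize(p[180:260,330:430],(700,560),interpolation=cv2.INTER_CUBIC)[:,:,::-1])
E
```

```text
time_s: 8.18
position: [0.4566, -0.1255, 0.0582]
orientation: [0.993, 0.115, -0.002, -0.001]
force: [0.7, -0.0, -0.3]
gripper_width: 0.0599
gripper_force: 0.0
t 8.18 pos [ 0.4566 -0.1255  0.0582] shift [ 0.9  0.8 37.2] turn [-0.18  0.19  0.17] F [ 0.7 -0.  -0.3] w 0.0599 q [-0.52  0.2   1.98  0.    0.96  0.82]
```

View pics/z7.png

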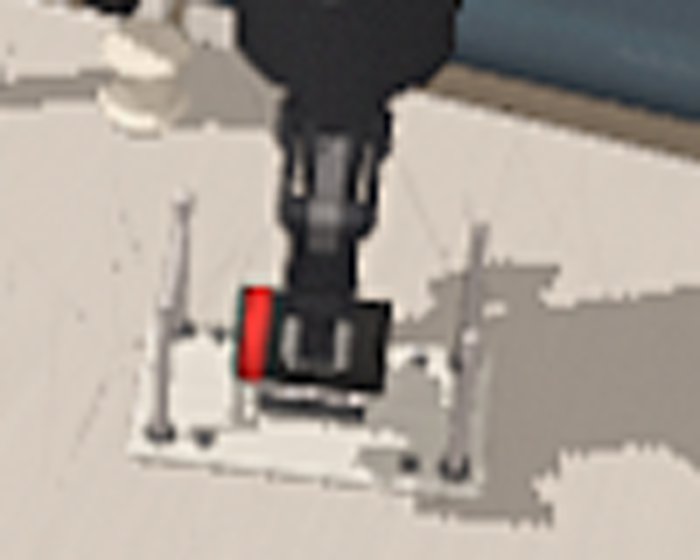

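```bash

python3 -m jog '[{"grip":-0.4,"dx":0.001,"dy":0.001,"dz":0.015,"ax":0,"ay":0,"az":0},{"grip":-0.4,"dx":0,"dy":0,"dz":0.014,"ax":0,"ay":0,"az":0},{"grip":-0.4,"dx":0,"dy":0,"dz":0.008,"ax":0,"ay":0,"az":0},{"grip":-0.4,"dx":0,"dy":0,"dz":0,"ax":0,"ay":0,"az":0}]'
python3 -c "
from h import *;goto([.4575,-.126,.021],[.974,.225,0],[0,0,-1])"
python3 -m jog '[{"grip":0,"dx":0,"dy":0,"dz":0,"ax":0,"ay":0,"az":0},{"grip":1,"dx":0,"dy":0,"dz":0,"ax":0,"ay":0,"az":0},{"grip":1,"dx":0,"dy":0,"dz":0,"ax":0,"ay":0,"az":0},{"grip":1,"dx":0,"dy":0,"dz":0,"ax":0,"ay":0,"az":0}]' 50
python3 -c "
from h import *;goto([.4575,-.126,.021],[.974,.225,0],[0,0,-1])"
```

```text
time_s: 8.72
position: [0.4588, -0.128, 0.0219]
orientation: [0.993, 0.114, -0.001, -0.001]
force: [-0.2, 0.1, 0.4]
gripper_width: 0.06
gripper_force: 0.0
t 8.72 pos [ 0.4588 -0.128   0.0219] shift [-0.8 -2.2  0.9] turn [-0.07  0.08  0.07] F [-0.2  0.1  0.4] w 0.06 q [-0.52  0.28  1.98 -0.    0.88  0.82]
time_s: 9.22
position: [0.4594, -0.1272, 0.0234]
orientation: [0.994, 0.114, -0.0, -0.001]
force: [-1.2, 6.0, 6.3]
gripper_width: 0.0342
gripper_force: 49.2
t 9.22 pos [ 0.4594 -0.1272  0.0234] shift [-1.6 -1.6  2.4] turn [-0.11 -0.01  0.04] F [-1.2  6.   6.3] w 0.0342 q [-0.52  0.28  1.98  0.    0.88  0.82]
```

```bash

python3 -m jog '[{"grip":1,"dx":0,"dy":0,"dz":-0.004,"ax":0,"ay":0,"az":0},{"grip":1,"dx":0,"dy":0,"dz":-0.008,"ax":0,"ay":0,"az":0},{"grip":1,"dx":0,"dy":0,"dz":-0.01,"ax":0,"ay":0,"az":0},{"grip":1,"dx":0,"dy":0,"dz":0,"ax":0,"ay":0,"az":0}]' 70
python3 - <<'E'
from h import *
goto([.4575,-.126,.14],[.974,.225,0],[0,0,-1])
p,d=robot.read_camera("side")
cv2.imwrite('pics/z8.png',cv2.resize(p[180:260,330:430],(700,560),interpolation=cv2.INTER_CUBIC)[:,:,::-1])
E
```

```text
time_s: 9.72
position: [0.4604, -0.129, 0.046]
orientation: [0.993, 0.114, 0.001, 0.001]
force: [0.3, -0.2, -1.7]
gripper_width: 0.0339
gripper_force: 69.6
t 9.72 pos [ 0.4604 -0.129   0.046 ] shift [ -2.   -3.4 -94. ] turn [ 0.1  -0.11  0.07] F [ 0.3 -0.2 -1.7] w 0.0339 q [-0.52  0.23  1.98 -0.    0.93  0.82]
```

View pics/z8.png

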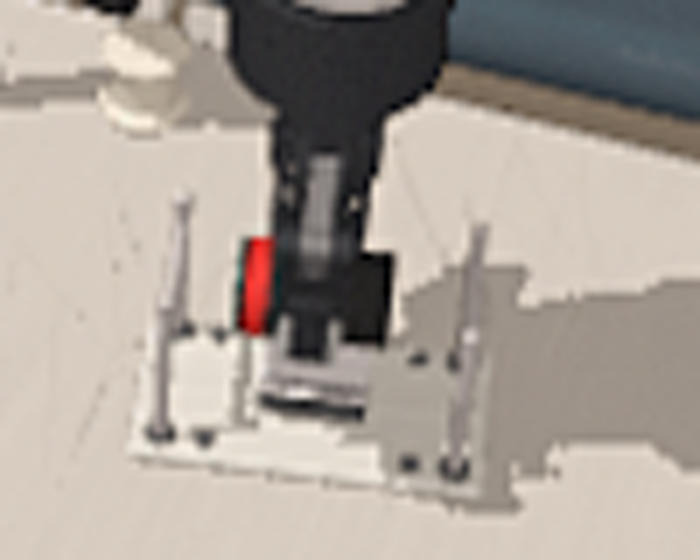

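```bash

python3 -m jog '[{"grip":1,"dx":0,"dy":0,"dz":-0.02,"ax":0,"ay":0,"az":0},{"grip":1,"dx":0,"dy":0,"dz":-0.03,"ax":0,"ay":0,"az":0},{"grip":1,"dx":0,"dy":0,"dz":-0.03,"ax":0,"ay":0,"az":0},{"grip":1,"dx":0,"dy":0,"dz":-0.02,"ax":0,"ay":0,"az":0},{"grip":1,"dx":0,"dy":0,"dz":0,"ax":0,"ay":0,"az":0}]'
cat > head.py <<'E'
from h import *
C=Cam('top');f=np.load('top3.npz');p=f['p'];P=C.cloud(f['d']);h=cv2.cvtColor(p,cv2.COLOR_RGB2HSV).astype(int)
X,Y,Z=np.moveaxis(P,2,0);reg=(X>.58)&(X<.75)&(Y>-.26)&(Y<-.15)&(Z>.29)&(Z<.4)
w=reg&(h[...,2]>150)&(h[...,1]<60)
Q=P[w]
for _ in range(6):
    c=Q.mean(0);n=np.linalg.svd(Q-c)[2][2];n*=np.sign(n[2]);r=(P[w]-c)@n;Q=P[w][abs(r)<.003]
print('top face',w.sum(),len(Q),c.round(4),n.round(3),'tilt',np.degrees(np.arccos(n[2])).round(1),'az',np.degrees(np.arctan2(n[1],n[0])).round(1))
x=np.array([.866*.9925,-.866*.122,.5]);y=np.array([.122,.9925,0]);z=np.cross(x,y)
L=np.array([.6235,-.202,.30])
A=np.stack([(Q-L)@x,(Q-L)@y,(Q-L)@z],1);print('own coords rel lens: min',np.percentile(A,2,0).round(4),'max',np.percentile(A,98,0).round(4))
b=reg&(h[...,2]<60);B=P[b];A=np.stack([(B-L)@x,(B-L)@y,(B-L)@z],1);print('dark',b.sum(),np.percentile(A,2,0).round(4),np.percentile(A,98,0).round(4))
r=cv2.minAreaRect(((Q-L)@np.stack([x,y],1)).astype(np.float32));print(r)
E
python3 head.py
python3 -c "
from h import *;goto([.47,-.183,.194],[.8595,-.1056,.5],[.496,-.061,-.866])"
```

```text
time_s: 10.4
position: [0.4605, -0.1289, 0.146]
orientation: [0.993, 0.114, 0.001, 0.001]
force: [-0.2, -0.3, -1.6]
gripper_width: 0.0341
gripper_force: 69.8
top face 616 476 [ 0.668  -0.2071  0.3495] [-0.496  0.068  0.866] tilt 30.0 az 172.1
own coords rel lens: min [ 0.0358 -0.0205  0.018 ] max [0.1024 0.0208 0.0231]
dark 157 [ 0.0092 -0.0385  0.0029] [0.1027 0.017  0.0193]
((0.06978078186511993, 9.79062169790268e-05), (0.04364415630698204, 0.07043085247278214), 89.98483276367188)
t 10.4 pos [ 0.4605 -0.1289  0.146 ] shift [ -2.8  55.  -47.8] turn [-5.16 29.52 19.65] F [-0.2 -0.3 -1.6] w 0.0341 q [-0.52  0.06  1.93 -0.    1.15  0.82]
```

```bash

python3 -m jog '[{"grip":1,"dx":0,"dy":0.005,"dz":-0.01,"ax":-0.9,"ay":4.9,"az":3.3},{"grip":1,"dx":0,"dy":0.01,"dz":-0.01,"ax":-1.3,"ay":7.4,"az":4.9},{"grip":1,"dx":0,"dy":0.01,"dz":-0.01,"ax":-1.3,"ay":7.4,"az":4.9},{"grip":1,"dx":0,"dy":0.01,"dz":-0.01,"ax":-1.3,"ay":7.4,"az":4.9},{"grip":1,"dx":0,"dy":0.005,"dz":0,"ax":-0.4,"ay":2.4,"az":1.6}]'
python3 -m jog '[{"grip":1,"dx":0,"dy":0,"dz":0,"ax":0,"ay":0,"az":0},{"grip":1,"dx":0,"dy":0,"dz":0,"ax":0,"ay":0,"az":0}]'
python3 -c "
from h import *;goto([.47,-.183,.194],[.8595,-.1056,.5],[.496,-.061,-.866])"
```

```text
time_s: 11.02
position: [0.4546, -0.1675, 0.1829]
orientation: [0.964, -0.06, 0.257, 0.015]
force: [-0.5, -0.9, -1.4]
gripper_width: 0.0342
gripper_force: 69.7
time_s: 11.28
position: [0.456, -0.1676, 0.1839]
orientation: [0.965, -0.059, 0.256, 0.015]
force: [-0.1, -1.5, -0.9]
gripper_width: 0.0345
gripper_force: 69.8
t 11.28 pos [ 0.456  -0.1676  0.1839] shift [18.7 13.6 -1. ] turn [-0.06  0.27  0.04] F [-0.1 -1.5 -0.9] w 0.0345 q [-0.82 -0.31  2.26  0.45  0.83  0.63]
```

Orientation good. Move to the standoff and on to about 20 mm short, then measure the roller relative to the camera.

```bash

python3 -m jog '[{"grip":1,"dx":0.012,"dy":0.008,"dz":0,"ax":0,"ay":0,"az":0},{"grip":1,"dx":0.015,"dy":0.0055,"dz":-0.001,"ax":0,"ay":0.2,"az":0},{"grip":1,"dx":0.015,"dy":0,"dz":0,"ax":0,"ay":0,"az":0},{"grip":1,"dx":0.01,"dy":0,"dz":0,"ax":0,"ay":0,"az":0},{"grip":1,"dx":0.005,"dy":0,"dz":0,"ax":0,"ay":0,"az":0}]'
python3 -m jog '[{"grip":1,"dx":0,"dy":0,"dz":0,"ax":0,"ay":0,"az":0},{"grip":1,"dx":0,"dy":0,"dz":0,"ax":0,"ay":0,"az":0}]'
cat > fin.py <<'E'
from h import *
goto([.5215,-.1894,.2239],[.8595,-.1056,.5],[.496,-.061,-.866])
x=np.array([.866*.9925,-.866*.122,.5]);y=np.array([.122,.9925,0]);z=np.cross(x,y);L=np.array([.6235,-.202,.30])
o=[]
for n in("top","side"):
    p,d=robot.read_camera(n);np.savez(n+'5.npz',p=p,d=d)
    C=Cam(n);P=C.cloud(d);h=cv2.cvtColor(p,cv2.COLOR_RGB2HSV).astype(int);X,Y,Z=np.moveaxis(P,2,0)
    reg=(X>.45)&(X<.58)&(Y>-.25)&(Y<-.13)&(Z>.17)&(Z<.31)
    m=reg&((h[...,0]<6)|(h[...,0]>170))&(h[...,1]>130);q=P[m]
    if len(q):
        A=np.stack([(q-L)@x,(q-L)@y,(q-L)@z],1);v,u=np.where(m);print(n,'red',len(q),'px',u.mean().round(1),v.mean().round(1),'own mean',A.mean(0).round(4),'min',A.min(0).round(4),'max',A.max(0).round(4))
    u,v=C.px([.56,-.195,.27]).astype(int);o.append(cv2.resize(p[max(v-50,0):v+50,u-65:u+65][:100,:130],(395,300),interpolation=2))
cv2.imwrite('pics/z9.png',np.hstack(o)[:,:,::-1])
E
python3 fin.py
```

```text
time_s: 11.9
position: [0.5038, -0.1869, 0.2141]
orientation: [0.964, -0.058, 0.258, 0.016]
force: [-0.3, 0.1, -2.0]
gripper_width: 0.034
gripper_force: 69.8
time_s: 12.15
position: [0.5027, -0.1867, 0.2134]
orientation: [0.964, -0.059, 0.258, 0.015]
force: [0.1, -0.3, -2.3]
gripper_width: 0.0338
gripper_force: 69.8
t 12.15 pos [ 0.5027 -0.1867  0.2134] shift [21.7  0.4  0.4] turn [-0.06  0.01  0.04] F [ 0.1 -0.3 -2.3] w 0.0338 q [-0.77 -0.21  2.12  0.41  0.84  0.71]
top red 74 px 399.0 223.2 own mean [-0.1285  0.0018  0.0161] min [-0.1367 -0.0152  0.009 ] max [-0.1217  0.0168  0.0209]
side red 60 px 365.2 148.0 own mean [-0.1296  0.0124  0.0083] min [-0.1345 -0.0072 -0.0109] max [-0.1248  0.0233  0.0176]
```

View pics/z9.png

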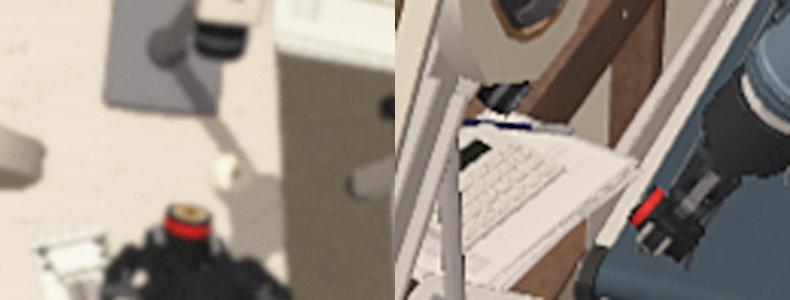

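```bash

python3 -m jog '[{"grip":1,"dx":0.009,"dy":0.0007,"dz":0.001,"ax":0,"ay":0,"az":0},{"grip":1,"dx":0.008,"dy":0.0007,"dz":0.0012,"ax":0,"ay":0,"az":0},{"grip":1,"dx":0.005,"dy":0,"dz":0,"ax":0,"ay":0,"az":0},{"grip":1,"dx":0,"dy":0,"dz":0,"ax":0,"ay":0,"az":0},{"grip":1,"dx":0,"dy":0,"dz":0,"ax":0,"ay":0,"az":0}]'
cat >> fin.py <<'E'
f=np.load('top5.npz');P=Cam('top').cloud(f['d']);h=cv2.cvtColor(f['p'],cv2.COLOR_RGB2HSV).astype(int)
A=np.stack([(P-L)@x,(P-L)@y,(P-L)@z],-1)
rd=((h[...,0]<6)|(h[...,0]>170))&(h[...,1]>130)
m=(A[...,0]>-.112)&(A[...,0]<-.092)&(abs(A[...,1])<.019)&(abs(A[...,2])<.021)&~rd
Q=A[m];print('face pts',len(Q),Q.mean(0).round(4),Q.min(0).round(4),Q.max(0).round(4))
k=np.linalg.lstsq(np.c_[Q[:,1:],np.ones(len(Q))],Q[:,0],rcond=None)[0];print('x at centre',k[2].round(4),'tilts deg',np.degrees(np.arctan(k[:2])).round(1))
m=rd&(abs(A[...,1])<.03)&(A[...,0]>-.14)&(A[...,0]<-.09);Q=A[m]
r=cv2.fitEllipse  # circle of the band: y,z
a,b,c=np.linalg.lstsq(np.c_[2*Q[:,1:],np.ones(len(Q))],(Q[:,1:]**2).sum(1),rcond=None)[0];print('band circle y,z',round(a,4),round(b,4),'r',np.sqrt(c+a*a+b*b).round(4))
E
python3 fin.py
```

```text
time_s: 12.88
position: [0.5228, -0.1907, 0.2227]
orientation: [0.964, -0.059, 0.258, 0.016]
force: [0.9, 0.3, -1.2]
gripper_width: 0.034
gripper_force: 69.8
t 12.88 pos [ 0.5228 -0.1907  0.2227] shift [-0.6 -1.1 -1.8] turn [-0.05 -0.    0.04] F [ 0.9  0.3 -1.2] w 0.034 q [-0.74 -0.17  2.07  0.4   0.84  0.75]
top red 80 px 401.4 214.0 own mean [-0.1064 -0.0004  0.0137] min [-0.1135 -0.017   0.0058] max [-0.0994  0.0154  0.0196]
side red 62 px 358.1 142.0 own mean [-0.1073  0.0109  0.0069] min [-0.1121 -0.0095 -0.0092] max [-0.1021  0.0215  0.0155]
face pts 85 [-0.0997 -0.0002  0.0008] [-0.111  -0.0182 -0.0163] [-0.0972  0.0167  0.016 ]
x at centre -0.0996 tilts deg [-3.1 -1.8]
band circle y,z -0.0009 0.0021 r 0.0151
```

```bash
cat > t.py <<'E'
from h import *
x=np.array([.866*.9925,-.866*.122,.5]);y=np.array([.122,.9925,0]);z=np.cross(x,y);L=np.array([.6235,-.202,.30])
C=Cam('top');acc=[]
for i in range(6):
    p,d=robot.read_camera('top');P=C.cloud(d);A=np.stack([(P-L)@x,(P-L)@y,(P-L)@z],-1)
    m=(A[...,0]>-.106)&(A[...,0]<-.092)&(np.hypot(A[...,1],A[...,2])<.0155);acc.append(A[m])
Q=np.concatenate(acc)
for _ in range(4):
    k=np.linalg.lstsq(np.c_[Q[:,1:],np.ones(len(Q))],Q[:,0],rcond=None)[0];r=Q[:,0]-np.c_[Q[:,1:],np.ones(len(Q))]@k;Q=Q[abs(r)<2.5*r.std()]
print(len(Q),k[2].round(4),'tilts',np.degrees(np.arctan(k[:2])).round(2),'rms',r.std().round(5))
E
python3 t.py; python3 -c "
from h import *;goto([.5228,-.1905,.2225],[.8595,-.1056,.5],[.496,-.061,-.866])"
```

```text
357 -0.0987 tilts [-0.17 -1.38] rms 0.00076
t 13.28 pos [ 0.5229 -0.1909  0.2229] shift [-0.3 -0.4  0.3] turn [-0.03 -0.03  0.03] F [ 0.6 -0.3 -1. ] w 0.0339 q [-0.74 -0.17  2.07  0.4   0.84  0.75]
```

```bash
python3 -m jog '[{"grip":1,"dx":-0.0005,"dy":0,"dz":0,"ax":0,"ay":0,"az":0},{"grip":1,"dx":0,"dy":0,"dz":0,"ax":0,"ay":0,"az":0},{"grip":1,"dx":0,"dy":0,"dz":0,"ax":0,"ay":0,"az":0},{"grip":1,"dx":0,"dy":0,"dz":0,"ax":0,"ay":0,"az":0}]'
python3 -c "
from workcell import robot;print(robot.hand_in())"
```

```text
time_s: 13.78
position: [0.5225, -0.1909, 0.2227]
orientation: [0.964, -0.059, 0.258, 0.016]
force: [0.9, 0.1, -2.1]
gripper_width: 0.034
gripper_force: 69.8
the job is handed in; nothing more can be done
None
```

I laid the brush flat on the table at about x 0.42, y 0.07. The roller is held still at the inspection camera with its red-banded face about 99 mm from the glass, centred within about 2 mm and square within about 1.5° by the top camera. I handed the job in at 13.8 s; no verdict came back.

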